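Unlock the spice carousel and hold the orange jar at the front

TASK

Unlock the spice carousel: pull its red-handled lock pin straight up out of the spring catch with a firm tug, and set the pin down on the worktop clear of the carousel. Then turn the carousel by the dark wooden handle on top until its orange jar with the pink lid stands squarely at the white front pointer, and finish still gripping that handle, holding the turntable still. Do not touch the jars or tip them, and leave the things lying around where they are.

Things in the scene. Friction and masses are not known exactly. Their poses are not given: they have to be found in the camera images.
- carousel_base: Fixed blue foot of the carousel; origin on the worktop on the vertical turning axis, z up. The round wooden tray on it (radius 132 mm, floor 30 mm, lip 42 mm up) turns about that axis. The lock, a blue bracket 56 mm high with spring catches over a lug of the tray (out to 167 mm), stands 155 mm from the axis toward the base's own -x -y (-135 deg); only the pin rises above it.
- turntable: The turning tray with its handle. Origin on the axis at worktop level; axes equal those of carousel_base while locked. Upright post with a dark wooden bar along x: 70 mm long (x), 16 thick (y), 40 tall, 152 to 192 mm above the worktop; jar tops stay below 130 mm. The pin blocks it; once pulled, it turns freely either way with light friction (about 0.04 N m) and stays where left.
- handle_grip (a point): Centre of the wooden bar, 172 mm above the worktop on the axis.
- lock_pin: Loose steel pin, 10 mm thick, 103 mm tall, 40 g, upright in the lock at the start, tip 4 mm above the worktop. Origin at its lower tip, z toward the grip. Red flat grip 28 (x) by 12 (y) by 40 mm, 63 to 103 mm above the tip. Spring catches hold it: about 8 N straight up snaps it loose in the first 10 mm; clear of the bracket after 52 mm. Left standing it falls over: mind the edge.
- pin_grip (a point): Middle of the pin's red grip, 85 mm above its tip.
- front_pointer: Fixed white pointer, an 8 mm high arrow on the worktop that shows the front. Origin on the carousel's axis at worktop level; the arrow points along its own -x, its strip lying 88 to 163 mm from the axis.
- pointer_tip (a point): Tip of the white arrow, 163 mm from the axis, 8 mm above the worktop.
- orange_jar: The wanted jar: round orange jar with a pink lid, 77 mm diameter, 65 mm tall, standing loose on the tray about 80 mm from the axis and carried round by it. Origin at the centre of its underside, 30 mm above the worktop.
- white_jar: Clear jar with a white lid, 62 mm diameter, 98 mm tall, loose on the tray about 80 mm from the axis; origin at the centre of its underside.
- black_jar: Glass jar with a black lid, 66 mm diameter, 82 mm tall, loose on the tray about 80 mm from the axis; origin at the centre of its underside.
- tea_spoon: Teaspoon, 138 mm long, 13 mm high, on the front strip of the worktop, to the left; origin at its middle, x along it. Leave alone.
- garlic: Garlic bulb, 52 mm, on the worktop behind the carousel; origin at its underside. Leave alone.
Not all that is in view belongs to the job. What is shaped like the lock_pin but purple or yellow is not meant.

How it is judged:
By the outcome, as a careful person would: the job done as asked, in the order asked, and still so for the second after the job is handed in, while the arm keeps its last pose, push and grip.
It also fails if it takes over 61 s, if anything falls off the work surface, if the arm or the gripper's body presses on something with over 40 N, if the wrist force passes 120 N, or if a joint passes its speed limit or range.

ROBOT

A 6-joint arm with a two-finger parallel gripper is mounted at the origin on a cart in front of the work surface, level with it; the furniture and walls round the work are solid. World frame = base frame: x ahead of the robot, y to its left, z up, the work surface at z = 0. Lengths are in m, angles in rad, forces in N, time in s.
With the tool pointing down it reaches from about 0.3 to 0.85 m from the base axis. Payload 4.2 kg.
Tool frame: the origin (TCP) lies between the finger pads; the fingertips stand 17 mm ahead of it and the grasp point (between the pads) lies 2 mm behind it; z points along the fingers, y is the line along which they close (so a half turn about z gives the same grasp; the last joint's range is limited). The gripper opens to 91 mm and grips with 3 to 60 N. Pads are 32 mm wide; open, the fingers measure 118 mm over their backs; the gripper's body (76 mm by 178 mm) begins 60 mm behind the grasp point.
Start: joints at [1.186, 0.32, 1.565, -0, 1.257, -0.02], TCP at [0.205, 0.537, 0.231] pointing down, gripper open.
Joint ranges: [-3.11, 3.11], [-0.84, 2.01], [0.21, 2.61], [-1.34, 4.49], [0.05, 2.63], [-2.56, 2.56]. Speed limits (rad/s): [2.57, 2.57, 3.14, 3.14, 3.14, 3.14].

INTERFACE

Orientations are given as a unit quaternion [x, y, z, w].
In Python, from station import * gives the robot as it stands. The module is installed in compiled form; this text tells all that it offers.
- The arm moves only by the tool move_arm, never from a script. Its argument "increments" is a list of rows, each a list of 7 numbers: the shift along the tool's x, y, z in units of 150 mm (1.0 is 150 mm), then the turn, a rotation vector about the tool's x, y, z in units of 90 degrees (1.0 is 90 degrees), then the gripper command: -1 is shut, 1 is fully open, values between are in proportion. In form: [[dx, dy, dz, ax, ay, az, claw], ...]. A call has 1 to 20 rows; each row shifts and turns the commanded pose from where the row before left it, along the tool's axes as they then stand; what a row does not reach is not made up. A row lasts 1/12 s, in which the tool goes at most 41.7 mm and 7.16 degrees, less where a joint would pass 70% of its speed; a pose out of reach is approached as far as the arm can. A call with a number of a shift or a turn outside -1 to 1 is refused whole. A call with a gripper value outside its range is refused whole. The fingers move at their own pace and stop on an object; "grip_force" is the grip in N (left out, the last holds). Time passes only in rows, so rows that do not move let the fingers close. It gives the time, the measured TCP pose, the force, the opening and the grip force at its end, in the units of the state.
- state(): the state, without advancing time (a new reading comes with each control period).
- grab_frame(name): name is "scene" or "top"; returns (picture, depth): 384x512x3 uint8, blue, green, red; 384x512 float32, m along the optical axis (not along the pixel's ray), 0 where there is no reading.
- get_calibration(name): a dict with "intrinsics" (3x3 intrinsics, pixels), "eye" and "rotation" of the camera in the world. Camera axes: x right, y down, z forward; pixel columns grow to the right and rows downward; lengths in m; the calibration is good to about 2 mm. A picture is of the moment at which its call begins. get_calibration takes no time and is no camera call.
- sign_off(): hands the job in; it is judged then, once.
Trained networks look in the newest picture that a camera, given by its name, has taken for a name from the list of things; names that differ only in an ending like _2 or _b are one class to them, and where a whole thing is asked for, a point or a joint stands for the part that bears it (a point fixed in the world has none). Each returns a list of dicts, best first, with "confidence" (0 to 1); they miss things now and then, are a little off and sometimes report something else, mostly with a low value. They report only what shows in the picture. A call takes as long as a camera call. They do not tell look-alikes from the thing itself.
- look_for(name, camera): "at" ([row, column] in pixels, amid what is visible of it).
- outline_of(name, camera): "region" (384x512 bool, what is visible of it) and "at" ([row, column] in pixels, amid what is visible of it).
The state is a dict: "time_s": time; "q": joint angles; "qd": joint speeds; "tau": joint torques, N m; "eef_pos": TCP position; "tcp_rot": TCP orientation; "ft_force": force on the tool from outside, world axes, zero at the start; "torque": the same for the moment, N m; "grip_width": finger opening in m; "grip_force": force on a finger pad.
Only numpy, scipy, OpenCV 4.12 (cv2) and the standard library are available. Lean on these libraries where they do the work, as an engineer would, in place of code of your own. Each camera call takes 0.05 s, during which the arm holds its last target. There are 200 camera calls.

## Working session

There is one attempt and no reset: what is moved stays moved. The work goes in short steps, Python scripts to look and compute and a tool call to move; the robot and the scene stay as the last step left them, time stands still between calls to the robot, and variables do not carry over. Pictures are saved under pics/ and viewed, at most 10 in all, crops included, and the job is handed in when it is done.

Besides the shell and the picture viewer there is one more tool, called after ">>>" as a command line: name --pt "numbers of a row" for each row, then --argument value for the rest. move_arm: Moves the arm, as the interface text tells. Its arguments: {"type":"object","properties":{"increments":{"type":"array","items":{"type":"array","items":{"type":"number"}}},"grip_force":{"type":"number"}},"required":["increments"]}

```bash
mkdir -p pics
cat > h.py <<'E'
from station import *
import numpy as np, cv2
def to_world(cam,px,depth=None,z=None):
    c=get_calibration(cam);K=np.array(c["intrinsics"]);R=np.array(c["rotation"]);e=np.array(c["eye"])
    px=np.atleast_2d(px).astype(float)
    r=np.stack([(px[:,1]-K[0,2])/K[0,0],(px[:,0]-K[1,2])/K[1,1],np.ones(len(px))],1)
    if z is None: return (r*np.asarray(depth)[:,None])@R.T+e
    d=r@R.T; return e+d*((z-e[2])/d[:,2])[:,None]
def cloud(cam,mask,D):
    rc=np.argwhere(mask&(D>0)); return to_world(cam,rc,D[rc[:,0],rc[:,1]])
E
python3 - <<'E'
from h import *
P={}
for c in("scene","top"):
    im,D=grab_frame(c);P[c]=cv2.resize(im,None,fx=1.5,fy=1.5);cv2.imwrite(f"pics/{c}0.png",P[c]);np.save(f"{c}0.npy",D)
    print(c,np.round(get_calibration(c)["eye"],3),np.round(get_calibration(c)["rotation"],2).tolist())
    for n in("lock_pin","turntable","orange_jar","white_jar","front_pointer","handle_grip"):
        for o in outline_of(n,c)[:3]:
            p=cloud(c,o["region"],D)
            print(n,np.round(o["at"]),round(o["confidence"],2),o["region"].sum(),np.round(np.median(p,0),3) if len(p) else"",np.round(np.percentile(p[:,2],[5,95]),3) if len(p) else "")
print(state())
E
```

```text
scene [-0.206 -0.812  0.716] [0.8, -0.3, 0.2, -0.48]Traceback (most recent call last):
  File "<stdin>", line 8, in <module>
  File "h.py", line 10, in cloud
    rc=np.argwhere(mask&(D>0)); return to_world(cam,rc,D[rc[:,0],rc[:,1]])
                                       ~~~~~~~~^^^^^^^^^^^^^^^^^^^^^^^^^^^
  File "h.py", line 7, in to_world
    if z is None: return (r*np.asarray(depth)[:,None])@R.T+e
                         ~~~~~~~~~~~~~~~~~~~~~~~~~~~~~^~~~
ValueError: matmul: Input operand 1 has a mismatch in its core dimension 0, with gufunc signature (n?,k),(k,m?)->(n?,m?) (size 4 is different from 3)
```

Rotation is a quaternion.

```bash
sed -i 's/R=np.array(c\["rotation"\])/R=Rot.from_quat(c["rotation"]).as_matrix()/; 2a from scipy.spatial.transform import Rotation as Rot' h.py
python3 - <<'E'
from h import *
P={}
for c in("scene","top"):
    im,D=grab_frame(c);P[c]=cv2.resize(im,None,fx=1.5,fy=1.5);cv2.imwrite(f"pics/{c}0.png",P[c]);np.save(f"{c}0.npy",D);cv2.imwrite(f"{c}raw.png",im)
    print(c,np.round(get_calibration(c)["eye"],3))
    for n in("lock_pin","turntable","orange_jar","white_jar","black_jar","front_pointer","handle_grip","carousel_base"):
        for o in outline_of(n,c)[:3]:
            p=cloud(c,o["region"],D)
            print(n,np.round(o["at"]),round(o["confidence"],2),o["region"].sum(),np.round(np.median(p,0),3) if len(p) else"",np.round(np.percentile(p[:,2],[5,95]),3) if len(p) else "")
print(state())
E
```

```text
scene [-0.206 -0.812  0.716]
lock_pin [288. 309.] 0.85 292 [ 0.41 -0.3   0.08] [0.013 0.104]
lock_pin [274. 331.] 0.68 294 [ 0.487 -0.305  0.077] [0.006 0.103]
lock_pin [249. 282.] 0.46 149 [ 0.458 -0.171  0.088] [0.036 0.108]
turntable [231. 280.] 0.82 2941 [ 0.549 -0.068  0.032] [0.029 0.18 ]
white_jar [206. 304.] 0.59 619 [ 0.636 -0.076  0.101] [0.063 0.129]
black_jar [204. 300.] 0.7 653 [ 0.636 -0.076  0.101] [0.061 0.129]
black_jar [209. 264.] 0.61 723 [ 0.556 -0.002  0.084] [0.039 0.113]
front_pointer [263. 257.] 0.41 125 [ 0.441 -0.095  0.008] [0.002 0.011]
handle_grip [230. 282.] 0.56 3061 [ 0.55  -0.068  0.032] [0.028 0.179]
handle_grip [204. 303.] 0.23 616 [ 0.637 -0.076  0.101] [0.063 0.129]
carousel_base [238. 283.] 0.97 3388 [ 0.538 -0.072  0.032] [0.026 0.174]
top [0.491 0.052 1.434]
lock_pin [122. 311.] 0.65 163 [ 0.782 -0.161  0.035] [0.028 0.047]
lock_pin [231. 325.] 0.57 71 [ 0.462 -0.167  0.101] [0.032 0.109]
orange_jar [192. 314.] 0.94 514 [ 0.577 -0.141  0.093] [0.065 0.098]
orange_jar [199. 289.] 0.41 4875 [ 0.559 -0.062  0.031] [0.025 0.055]
white_jar [166. 282
[... 511 characters left out ...]
64  0.031] [0.025 0.057]
{'time_s': 1.0, 'q': array([ 1.18603080e+00,  3.19569396e-01,  1.56452460e+00, -5.09088476e-05,
        1.25735687e+00, -1.99817232e-02]), 'qd': array([-0.00021821,  0.00047411,  0.00053335, -0.00134789,  0.00107268,
        0.00052317]), 'tau': array([-2.19740214e-03, -4.12356269e+01, -2.32230663e+01,  7.26441317e-02,
        3.76470143e-02, -1.98543569e-05]), 'eef_pos': array([0.2051386 , 0.5371764 , 0.23098397]), 'tcp_rot': array([1.81374597e-01, 9.83414079e-01, 6.45779237e-05, 3.79695249e-05]), 'ft_force': array([ 0.01323876, -0.44982533,  0.12738468]), 'torque': array([-0.01300061, -0.02313294,  0.03412348]), 'grip_force': 0.0, 'grip_width': 0.09125218581087766}
```

View pics/scene0.png

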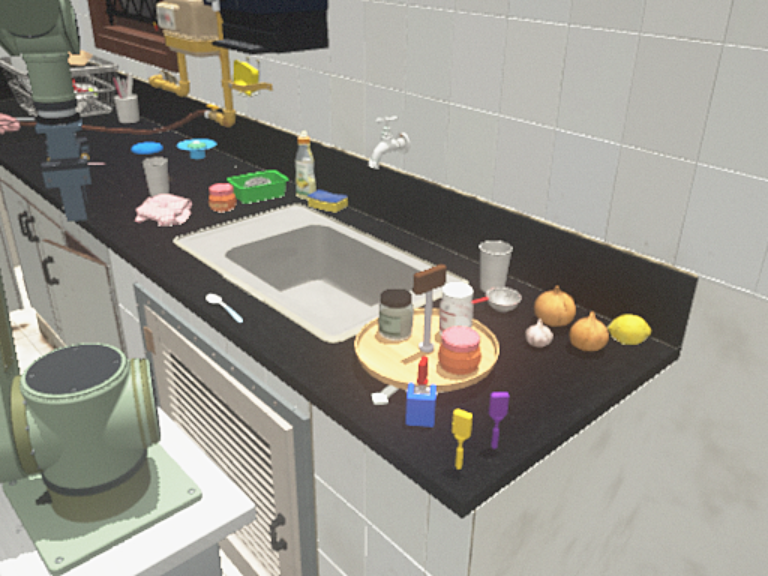

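View pics/top0.png

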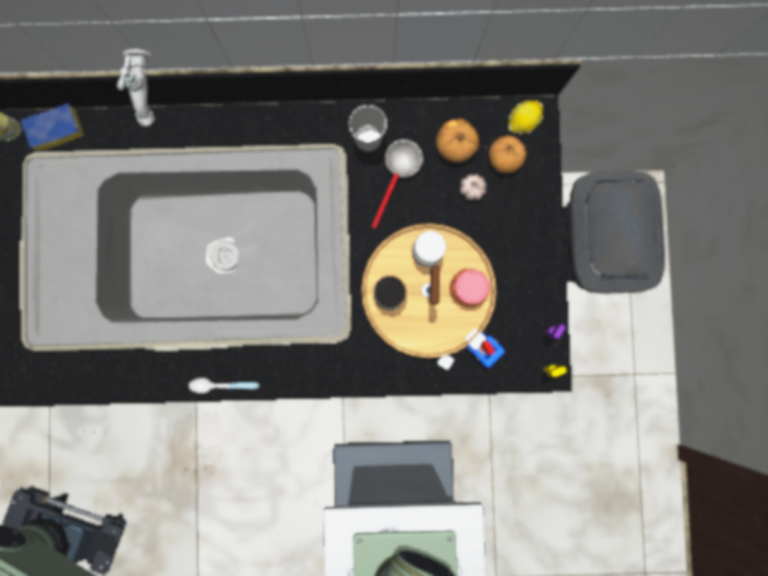

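The scene picture shows the red pin in the blue bracket at (423,370), the bar at (430,278) and the orange jar at (460,350). The purple and yellow look-alikes are near the edge at (498,405) and (460,425). In the top picture, the bar is at (434,282), the pin at (487,348), the pointer tip at (446,362) and the pink lid at (471,287). Next I'll measure these precisely.

Run:
```python
from h import *
for c in("top","scene"):
    im=cv2.imread(f"{c}raw.png");D=np.load(f"{c}0.npy")
    rr,cc=np.mgrid[:384,:512];W=to_world(c,np.c_[rr.ravel(),cc.ravel()],D.ravel()).reshape(384,512,3)
    x,y,z=W[...,0],W[...,1],W[...,2];ok=D>0
    hs=cv2.cvtColor(im,cv2.COLOR_BGR2HSV);H,S,V=[hs[...,i].astype(int) for i in range(3)]
    near=ok&(abs(x-.55)<.22)&(abs(y+.09)<.2)
    # tray: wood at z .025-.05
    t=near&(H>10)&(H<28)&(S>70)&(V>120)&(z>.02)&(z<.055)
    cs,_=cv2.findContours(t.astype(np.uint8),cv2.RETR_EXTERNAL,cv2.CHAIN_APPROX_NONE);k=max(cs,key=cv2.contourArea)[:,0]
    hull=cv2.convexHull(k)[:,0];p=to_world(c,hull[:,::-1],z=.040)[:,:2].astype(np.float32)
    (cx,cy),r=cv2.minEnclosingCircle(p);print(c,"tray",cx,cy,r)
    A=np.c_[2*p,np.ones(len(p))];s=np.linalg.lstsq(A,(p**2).sum(1),rcond=None)[0];print(" lsq",s[:2],np.sqrt(s[2]+s[0]**2+s[1]**2))
    def rep(n,m,plane):
        rc=np.argwhere(m)
        if len(rc)<4: print(n,len(rc));return
        q=W[m];pp=to_world(c,rc,z=plane)[:,:2].astype(np.float32)
        ctr,sz,a=cv2.minAreaRect(pp);print(n,len(rc),"px",rc.mean(0).round(1),"cloud med",np.median(q,0).round(3),"zpct",np.percentile(q[:,2],[5,95]).round(3),"| plane mean",pp.mean(0).round(4),"rect",np.round(ctr,4),np.round(sz,4),round(a,1))
        return pp
    rep("bar",near&(z>.155)&(z<.21),.192)
    rep("bartop",near&(z>.183)&(z<.21),.192)
    red=near&((H<6)|(H>174))&(S>170)&(z>.055)&(np.hypot(x-.46,y+.167)<.05)
    rep("pin",red,.107);rep("pintop",red&(z>.099),.107)
    rep("blue",near&(H>100)&(H<130)&(S>120),.056)
    rep("white",near&(S<60)&(V>150)&(z<.02)&(x<.47),.008)
    rep("pink",near&((H>160)|(H<8))&(S>60)&(z>.085)&(z<.105)&(np.hypot(x-.577,y+.141)<.06),.095)
    a=im[rr.min():1] if 0 else None
im=cv2.imread("topraw.png")[140:260,230:350];cv2.imwrite("pics/crop_top.png",cv2.resize(im,(600,600),interpolation=cv2.INTER_CUBIC))
```

```text
top tray 0.5779590010643005 -0.06603637337684631 0.13173313438892365
 lsq [ 0.57810871 -0.06587423] 0.1309712707104716
bar 182 px [190.1 290. ] cloud med [ 0.578 -0.064  0.19 ] zpct [0.172 0.195] | plane mean [ 0.5774 -0.064 ] rect [ 0.5776 -0.0641] [0.0159 0.0692] 88.1
bartop 156 px [189.8 290.5] cloud med [ 0.578 -0.065  0.191] zpct [0.186 0.196] | plane mean [ 0.5779 -0.0654] rect [ 0.5776 -0.0654] [0.0133 0.0691] 88.1
pin 30 px [231.3 324.7] cloud med [ 0.465 -0.166  0.104] zpct [0.094 0.11 ] | plane mean [ 0.4643 -0.1656] rect [ 0.4645 -0.1658] [0.0198 0.01  ] 43.2
pintop 26 px [231.3 325. ] cloud med [ 0.465 -0.167  0.105] zpct [0.1  0.11] | plane mean [ 0.4644 -0.1664] rect [ 0.4646 -0.1664] [0.0209 0.0086] 31.8
blue 231 px [235.1 325.9] cloud med [ 0.449 -0.181  0.053] zpct [-0.001  0.06 ] | plane mean [ 0.4521 -0.1772] rect [ 0.4578 -0.1735] [0.0584 0.0545] 40.2
white 199 px [255.4 295.1] cloud med [ 0.368 -0.096  0.001] zpct [-0.006  0.01 ] | plane mean [ 0.3926 -0.0901] rect [ 0.4087 -0.0889] [0.3913 0.0834] 90.0
pink 407 px [191.1 314.7] cloud med [ 0.579 -0.144  0.094] z
[... 589 characters left out ...]
8 0.108] | plane mean [ 0.4513 -0.1781] rect [ 0.4426 -0.1838] [0.0704 0.0137] 45.2
pintop 22 px [240.7 281.9] cloud med [ 0.461 -0.168  0.107] zpct [0.105 0.108] | plane mean [ 0.4603 -0.1686] rect [ 0.4609 -0.1689] [0.0238 0.009 ] 30.4
blue 420 px [271.5 280. ] cloud med [ 0.44  -0.186  0.038] zpct [0.007 0.057] | plane mean [ 0.4223 -0.2035] rect [ 0.4275 -0.198 ] [0.1043 0.0458] 42.4
white 7561 px [336.6 241.2] cloud med [ 0.389 -0.093 -0.193] zpct [-0.414 -0.068] | plane mean [ 0.2563 -0.2576] rect [ 0.2989 -0.1991] [0.4187 0.2082] 57.9
pink 127 px [228.8 306.6] cloud med [ 0.558 -0.159  0.092] zpct [0.086 0.096] | plane mean [ 0.5593 -0.1579] rect [ 0.5713 -0.1486] [0.0791 0.0618] 43.9
```

View pics/crop_top.png

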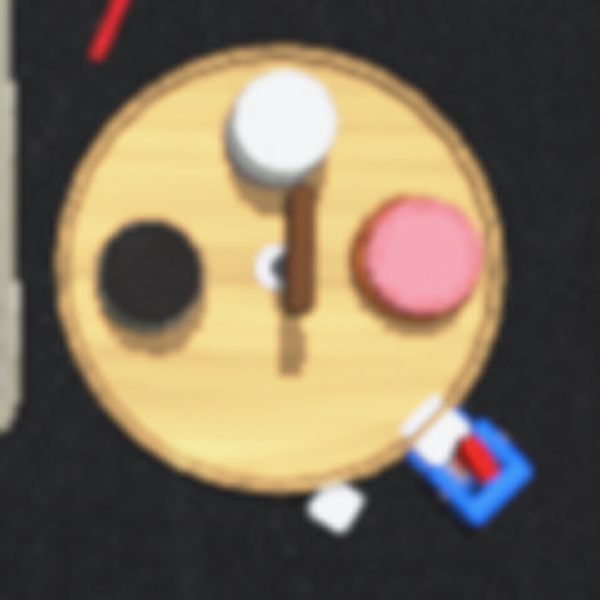

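The crop shows the white arrowhead at (337,508), the red grip lying roughly radially at (475,458), the bar at (300,250) and the pink lid at (420,257). Now moving above the pin.

>>> move_arm --pt "-0.164 -0.189 0 0 0 0 0.1" --pt "-0.164 -0.189 0 0 0 0 0.1" --pt "-0.164 -0.189 0 0 0 0 0.1" --pt "-0.164 -0.189 0 0 0 0 0.1" --pt "-0.164 -0.189 0 0 0 0 0.1" --pt "-0.164 -0.189 0 0 0 0 0.1" --pt "-0.164 -0.189 0 0 0 0 0.1" --pt "-0.164 -0.189 0 0 0 0 0.1" --pt "-0.164 -0.189 0 0 0 0 0.1" --pt "-0.164 -0.189 0 0 0 0 0.1" --pt "-0.164 -0.189 0 0 0 0 0.1" --pt "-0.164 -0.189 0 0 0 0 0.1" --pt "-0.164 -0.189 0 0 0 0 0.1" --pt "-0.164 -0.189 0 0 0 0 0.1" --pt "-0.164 -0.189 0 0 0 0 0.1" --pt "-0.164 -0.189 0 0 0 0 0.1" --pt "-0.164 -0.189 0 0 0 0 0.1" --pt "-0.164 -0.189 0 0 0 0 0.1" --pt "-0.164 -0.189 0 0 0 0 0.1" --pt "-0.164 -0.189 0 0 0 0 0.1"

```text
time_s: 2.67
eef_pos: [0.4628, -0.17, 0.2311]
tcp_rot: [0.182, 0.983, 0.0, 0.0]
ft_force: [1.3, -0.4, -1.0]
grip_width: 0.05
grip_force: 0.0
```

>>> move_arm --pt "0 0 0 0 0 0.072 0.1" --pt "0 0 0 0 0 0.072 0.1" --pt "0 0 0 0 0 0.072 0.1" --pt "0 0 0 0 0 0.072 0.1" --pt "0 0 0 0 0 0.072 0.1" --pt "0 0 0 0 0 0.072 0.1" --pt "0 0 0 0 0 0.072 0.1" --pt "0 0 0 0 0 0.072 0.1" --pt "0 0 0 0 0 0.072 0.1" --pt "0 0 0 0 0 0.072 0.1" --pt "0 0 0 0 0 0.072 0.1" --pt "0 0 0 0 0 0.072 0.1" --pt "0 0 0 0 0 0.072 0.1" --pt "0 0 0 0 0 0.072 0.1" --pt "0 0 0 0 0 0.072 0.1" --pt "0 0 0 0 0 0.072 0.1" --pt "0 0 0 0 0 0.072 0.1" --pt "0 0 0 0 0 0.072 0.1" --pt "0 0 0 0 0 0 0.1"

```text
time_s: 4.25
eef_pos: [0.4625, -0.1681, 0.231]
tcp_rot: [0.932, 0.361, 0.0, 0.0]
ft_force: [0.3, 0.0, 0.4]
grip_width: 0.0499
grip_force: 0.0
```

```bash
cat >> h.py <<'E'
def tool_delta(target_p,target_yaw=None):
    """remaining move in tool axes (150 mm units) and az (90 deg units); yaw = world angle of tool y"""
    s=state();R=Rot.from_quat(s["tcp_rot"]).as_matrix()
    yaw=np.degrees(np.arctan2(R[1,1],R[0,1]))
    d=R.T@(np.array(target_p)-s["eef_pos"])/.15
    tilt=np.degrees(np.arccos(-R[2,2]))
    print("t",round(s["time_s"],2),"pos",s["eef_pos"].round(4),"yaw",yaw.round(2),"tilt",tilt.round(2),"dpos",d.round(3),"az",None if target_yaw is None else round(-((target_yaw-yaw+180)%360-180)/90,4),"F",np.round(s["ft_force"],1),"w",round(s["grip_width"],4),"gf",round(s["grip_force"],1),"q6",round(s["q"][5],2))
E
python3 - <<'E'
from h import *
tool_delta([.4625,-.168,.087],-48)
C=np.array([.577,-.0655])
for c,r0,r1,c0,c1 in(("top",234,250,288,306),("scene",252,275,240,272)):
    im=cv2.imread(f"{c}raw.png");hs=cv2.cvtColor(im,cv2.COLOR_BGR2HSV)
    m=np.zeros((384,512),bool);m[r0:r1,c0:c1]=((hs[...,1]<70)&(hs[...,2]>130))[r0:r1,c0:c1]
    pp=to_world(c,np.argwhere(m),z=.006)[:,:2];d=pp-C;print(c,m.sum(),pp.mean(0).round(4),"ang",np.degrees(np.arctan2(*d.mean(0)[::-1])),"rmax",np.hypot(*d.T).max(), "rmin",np.hypot(*d.T).min())
E
```

```text
t 4.25 pos [ 0.4625 -0.1681  0.231 ] yaw -47.64 tilt 0.02 dpos [-0.    -0.001  0.96 ] az 0.004 F [0.3 0.  0.4] w 0.0499 gf 0.0 q6 0.46
top 79 [ 0.4367 -0.097 ] ang -167.34979494434077 rmax 0.15825909507555042 rmin 0.13061261442010663
scene 151 [ 0.4522 -0.0908] ang -168.56333112761953 rmax 0.16282589617821158 rmin 0.06825442295340514
```

>>> move_arm --pt "0 0 0.12 0 0 0 0.1" --pt "0 0 0.12 0 0 0 0.1" --pt "0 0 0.12 0 0 0 0.1" --pt "0 0 0.12 0 0 0 0.1" --pt "0 0 0.12 0 0 0 0.1" --pt "0 0 0.12 0 0 0 0.1" --pt "0 0 0.12 0 0 0 0.1" --pt "0 0 0.06 0 0 0 0.1" --pt "0 0 0.06 0 0 0 0.1" --pt "0 0 0 0 0 0 0.1"

```text
time_s: 5.08
eef_pos: [0.4618, -0.1677, 0.0857]
tcp_rot: [0.932, 0.363, -0.001, -0.001]
ft_force: [0.6, 0.5, -0.5]
grip_width: 0.0502
grip_force: 0.0
```

Run:
```python
from h import *
im,_=grab_frame("scene");cv2.imwrite("pics/pin1.png",cv2.resize(im[190:310,230:350],(600,600),interpolation=cv2.INTER_CUBIC))
tool_delta([.4625,-.168,.087],-48)
```

```text
t 5.13 pos [ 0.4624 -0.168   0.0867] yaw -47.49 tilt 0.05 dpos [ 0.     0.    -0.002] az 0.0057 F [-0.3  0.1 -0.8] w 0.0503 gf 0.0 q6 0.46
```

View pics/pin1.png

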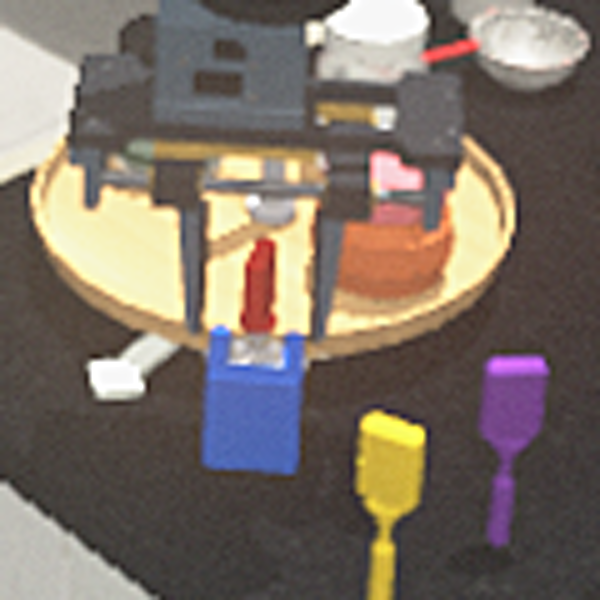

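The red grip at (260,285) stands centred between the open fingers. Closing and tugging.

>>> move_arm --pt "0 0 0 0 0 0 -1" --pt "0 0 0 0 0 0 -1" --pt "0 0 0 0 0 0 -1" --pt "0 0 0 0 0 0 -1" --pt "0 0 0 0 0 0 -1" --pt "0 0 0 0 0 0 -1" --grip_force 40

```text
time_s: 5.63
eef_pos: [0.4626, -0.1681, 0.0872]
tcp_rot: [0.932, 0.362, 0.0, 0.0]
ft_force: [-0.1, -0.9, 0.8]
grip_width: 0.0129
grip_force: 0.0
```

>>> move_arm --pt "0 0 -0.03 0 0 0 -1" --pt "0 0 -0.05 0 0 0 -1" --pt "0 0 -0.06 0 0 0 -1" --pt "0 0 -0.08 0 0 0 -1" --pt "0 0 -0.08 0 0 0 -1" --pt "0 0 -0.08 0 0 0 -1" --pt "0 0 -0.08 0 0 0 -1" --pt "0 0 0 0 0 0 -1"

```text
time_s: 6.3
eef_pos: [0.4643, -0.1687, 0.1594]
tcp_rot: [0.932, 0.362, 0.002, 0.002]
ft_force: [0.6, -0.9, -1.7]
grip_width: 0.0116
grip_force: 40.0
```

Run:
```python
from h import *
im,_=grab_frame("scene");cv2.imwrite("pics/pin2.png",cv2.resize(im[170:310,220:360],(600,600),interpolation=cv2.INTER_CUBIC))
tool_delta([.4625,-.168,.087],-48)
```

```text
t 6.35 pos [ 0.4636 -0.1684  0.1581] yaw -47.55 tilt 0.26 dpos [-0.004 -0.009  0.474] az 0.005 F [-0.2 -0.4  0.1] w 0.0118 gf 40.0 q6 0.46
```

View pics/pin2.png

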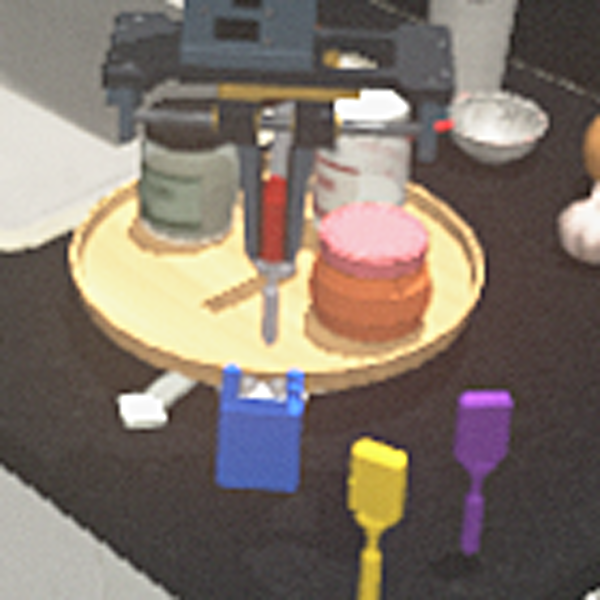

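The pin is out of the bracket and held, with its tip at (270,335) above the bracket at (260,430). Next I'll check the front strip left of the carousel as a place to put it down.

Run:
```python
from h import *
D=np.load("top0.npy");rr,cc=np.mgrid[:384,:512];W=to_world("top",np.c_[rr.ravel(),cc.ravel()],D.ravel()).reshape(384,512,3)
for y in(.12,.17,.22):
    m=(abs(W[...,1]-y)<.0025)&(W[...,0]<.56)&(D>0)
    p=W[m];t=p[abs(p[:,2])<.008];print(y,"table x",t[:,0].min(),"..; first nonzero z above",[(round(a,3),round(b,3)) for a,_,b in sorted(p.tolist()) if .35<a<.52][::2])
p=W[(D>0)&(abs(W[...,0]-.41)<.06)&(W[...,1]>.1)&(W[...,1]<.5)&(W[...,2]>.006)&(W[...,2]<.03)];print("spoon y",np.percentile(p[:,1],[2,98]),p[:,0].mean())
tool_delta([.4,.175,.21],0)
```

```text
0.12 table x 0.021219067088913468 ..; first nonzero z above [(0.369, -0.001), (0.372, 0.003), (0.375, 0.001), (0.378, -0.005), (0.381, -0.005), (0.384, -0.003), (0.387, -0.001), (0.39, -0.002), (0.393, -0.001), (0.396, 0.001), (0.399, 0.002), (0.402, -0.001), (0.405, -0.004), (0.408, 0.001), (0.411, -0.004), (0.414, -0.003), (0.417, 0.001), (0.42, 0.0), (0.423, 0.002), (0.426, -0.0), (0.429, -0.003), (0.432, -0.002), (0.435, -0.005), (0.438, 0.006), (0.444, -0.004), (0.447, 0.001), (0.453, 0.002), (0.459, -0.001), (0.465, -0.001), (0.471, 0.001), (0.477, -0.002), (0.481, -0.002), (0.484, 0.007), (0.487, 0.009), (0.49, 0.009), (0.493, 0.002), (0.496, 0.005), (0.499, -0.004), (0.502, 0.006), (0.505, 0.003), (0.508, 0.004), (0.511, 0.006), (0.514, 0.008), (0.517, 0.004), (0.52, 0.001)]
0.17 table x 0.36665822625406796 ..; first nonzero z above [(0.367, -0.007), (0.37, -0.002), (0.374, 0.005), (0.379, -0.002), (0.382, -0.006), (0.386, 0.004), (0.391, 0.003), (0.397, -0.001), (0.404, 0.003), (0.409, -0.0), (0.416, 0.006), (0.419, 0.002), (0.422, 0.004), (0.427, -0.0), (0.431, 0.001), (0.4
[... 632 characters left out ...]
 0.0), (0.402, -0.0), (0.405, -0.003), (0.407, -0.004), (0.411, -0.0), (0.413, -0.004), (0.417, -0.003), (0.42, -0.002), (0.423, -0.002), (0.426, 0.001), (0.429, -0.002), (0.432, 0.001), (0.438, -0.004), (0.444, -0.005), (0.447, -0.002), (0.453, -0.001), (0.459, 0.002), (0.465, -0.003), (0.471, 0.0), (0.477, 0.002), (0.483, 0.009), (0.489, 0.012), (0.492, 0.01), (0.495, 0.002), (0.498, 0.003), (0.501, 0.003), (0.504, 0.006), (0.508, -0.001), (0.511, 0.005), (0.514, 0.004), (0.517, 0.004), (0.52, 0.005)]
spoon y [0.11123322 0.46898571] 0.4093129733916208
t 6.35 pos [ 0.4636 -0.1684  0.1581] yaw -47.55 tilt 0.26 dpos [ 1.233 -1.974 -0.351] az -0.5283 F [-0.2 -0.4  0.1] w 0.0118 gf 40.0 q6 0.46
```

>>> move_arm --pt "0 0 -0.11 0 0 0 -1" --pt "0 0 -0.11 0 0 0 -1" --pt "0 0 -0.113 0 0 0 -1" --pt "0.0945 -0.1285 0 0 0 0 -1" --pt "0.0945 -0.1285 0 0 0 0 -1" --pt "0.0945 -0.1285 0 0 0 0 -1" --pt "0.0945 -0.1285 0 0 0 0 -1" --pt "0.0945 -0.1285 0 0 0 0 -1" --pt "0.0945 -0.1285 0 0 0 0 -1" --pt "0.0945 -0.1285 0 0 0 0 -1" --pt "0.0945 -0.1285 0 0 0 0 -1" --pt "0.0945 -0.1285 0 0 0 0 -1" --pt "0.0945 -0.1285 0 0 0 0 -1" --pt "0.0945 -0.1285 0 0 0 0 -1" --pt "0.0945 -0.1285 0 0 0 0 -1" --pt "0.0945 -0.1285 0 0 0 0 -1" --pt "0.0945 -0.1285 0 0 0 0 -1"

```text
time_s: 7.77
eef_pos: [0.426, 0.1661, 0.2056]
tcp_rot: [0.932, 0.362, -0.0, -0.0]
ft_force: [0.5, -0.0, -0.3]
grip_width: 0.0116
grip_force: 40.0
```

>>> move_arm --pt "0 0 0 0 0 -0.066 -1" --pt "0 0 0 0 0 -0.066 -1" --pt "0 0 0 0 0 -0.066 -1" --pt "0 0 0 0 0 -0.066 -1" --pt "0 0 0 0 0 -0.066 -1" --pt "0 0 0 0 0 -0.066 -1" --pt "0 0 0 0 0 -0.066 -1" --pt "0 0 0 0 0 -0.066 -1" --pt "0 0 0 0 0 0 -1"

```text
time_s: 8.52
eef_pos: [0.4263, 0.1649, 0.2056]
tcp_rot: [0.707, 0.708, -0.0, -0.0]
ft_force: [-0.6, 0.3, 0.1]
grip_width: 0.0115
grip_force: 40.0
```

>>> move_arm --pt "0 0 0 0 -0.0625 0 -1" --pt "0 0 0 0 -0.0625 0 -1" --pt "0 0 0 0 -0.0625 0 -1" --pt "0 0 0 0 -0.0625 0 -1" --pt "0 0 0 0 -0.0625 0 -1" --pt "0 0 0 0 -0.0625 0 -1" --pt "0 0 0 0 -0.0625 0 -1" --pt "0 0 0 0 -0.0625 0 -1" --pt "0 0 0 0 0 0 -1" --pt "0 0 0 0 0 0 -1"

```text
time_s: 9.35
eef_pos: [0.4265, 0.1656, 0.2048]
tcp_rot: [0.653, 0.653, -0.271, 0.27]
ft_force: [0.4, 0.1, 0.3]
grip_width: 0.0121
grip_force: 40.0
```

Run:
```python
from h import *
tool_delta([.428,.165,.066],0)
s=state();print(s["q"].round(2),Rot.from_quat(s["tcp_rot"]).as_matrix().round(3))
im,_=grab_frame("scene");cv2.imwrite("pics/tilt.png",cv2.resize(im[100:300,60:320],(650,500),interpolation=cv2.INTER_CUBIC))
```

```text
t 9.35 pos [0.4265 0.1656 0.2048] yaw -0.01 tilt 44.98 dpos [0.651 0.011 0.657] az -0.0001 F [0.4 0.1 0.3] w 0.0121 gf 40.0 q6 0.89
[ 0.72  0.42  1.73 -0.56  1.57  0.89] [[-0.001  1.    -0.001]
 [ 0.707 -0.    -0.707]
 [-0.707 -0.001 -0.707]]
```

View pics/tilt.png

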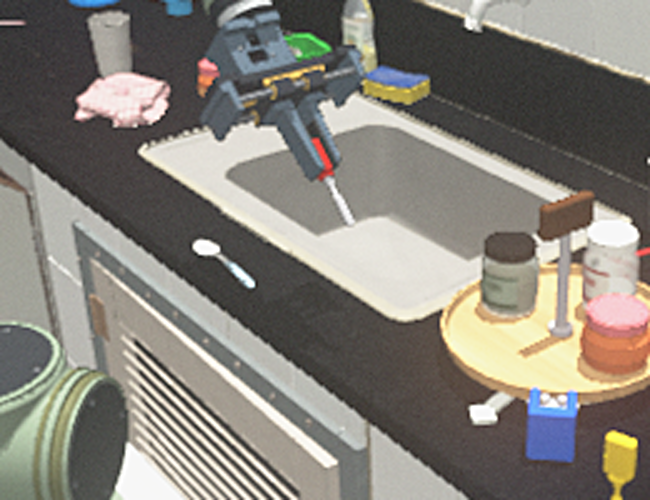

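The picture shows the pin held tilted, with its tip at (350,222) pointing toward the carousel, and free worktop below it on the front strip between the spoon and the pointer. I'll tilt a bit more and lower.

>>> move_arm --pt "0 0 0 0 -0.0556 0 -1" --pt "0 0 0 0 -0.0556 0 -1" --pt "0 0 0 0 -0.0556 0 -1" --pt "0 0 0 0 0 0 -1" --pt "0.09 0 0.052 0 0 0 -1" --pt "0.09 0 0.052 0 0 0 -1" --pt "0.09 0 0.052 0 0 0 -1" --pt "0.09 0 0.052 0 0 0 -1" --pt "0.09 0 0.052 0 0 0 -1" --pt "0.09 0 0.052 0 0 0 -1" --pt "0.09 0 0.052 0 0 0 -1" --pt "0.09 0 0.052 0 0 0 -1" --pt "0.06 0 0.035 0 0 0 -1" --pt "0.06 0 0.035 0 0 0 -1" --pt "0.03 0 0.017 0 0 0 -1" --pt "0 0 0 0 0 0 -1"

```text
time_s: 10.73
eef_pos: [0.4265, 0.1648, 0.0541]
tcp_rot: [0.612, 0.612, -0.354, 0.353]
ft_force: [-0.3, -0.1, 0.0]
grip_width: 0.0118
grip_force: 40.0
```

Run:
```python
from h import *
tool_delta([.4265,.1656,.046])
s=state();print(s["q"].round(2))
```

```text
t 10.73 pos [0.4265 0.1648 0.0541] yaw -0.01 tilt 60.08 dpos [0.05  0.    0.022] az None F [-0.3 -0.1  0. ] w 0.0118 gf 40.0 q6 1.16
[ 0.78  0.75  1.8  -0.66  1.5   1.16]
```

>>> move_arm --pt "0.012 0 0.007 0 0 0 -1" --pt "0.012 0 0.007 0 0 0 -1" --pt "0.012 0 0.007 0 0 0 -1" --pt "0.01 0 0.006 0 0 0 -1" --pt "0 0 0 0 0 0 -1" --pt "0 0 0 0 0 0 -1"

```text
time_s: 11.23
eef_pos: [0.4268, 0.1649, 0.0473]
tcp_rot: [0.613, 0.612, -0.354, 0.354]
ft_force: [-1.6, -0.1, -0.4]
grip_width: 0.0117
grip_force: 40.0
```

>>> move_arm --pt "0 0 0 0 0 0 -0.6" --pt "0 0 0 0 0 0 -0.5" --pt "0 0 0 0 0 0 -0.3" --pt "0 0 0 0 0 0 -0.1" --pt "0 0 0 0 0 0 -0.1" --pt "0 0 0 0 0 0 -0.1" --pt "0 0 0 0 0 0 -0.1"

```text
time_s: 11.82
eef_pos: [0.4267, 0.1649, 0.0472]
tcp_rot: [0.612, 0.612, -0.354, 0.354]
ft_force: [0.2, -0.2, 1.2]
grip_width: 0.0413
grip_force: 0.0
```

Run:
```python
from h import *
tool_delta([.4265,.1656,.046])
im,_=grab_frame("scene");cv2.imwrite("pics/laid.png",cv2.resize(im[110:260,120:320],(800,600),interpolation=cv2.INTER_CUBIC))
```

```text
t 11.82 pos [0.4267 0.1649 0.0472] yaw -0.02 tilt 60.01 dpos [ 0.009 -0.001 -0.   ] az None F [ 0.2 -0.2  1.2] w 0.0413 gf 0.0 q6 1.17
```

View pics/laid.png

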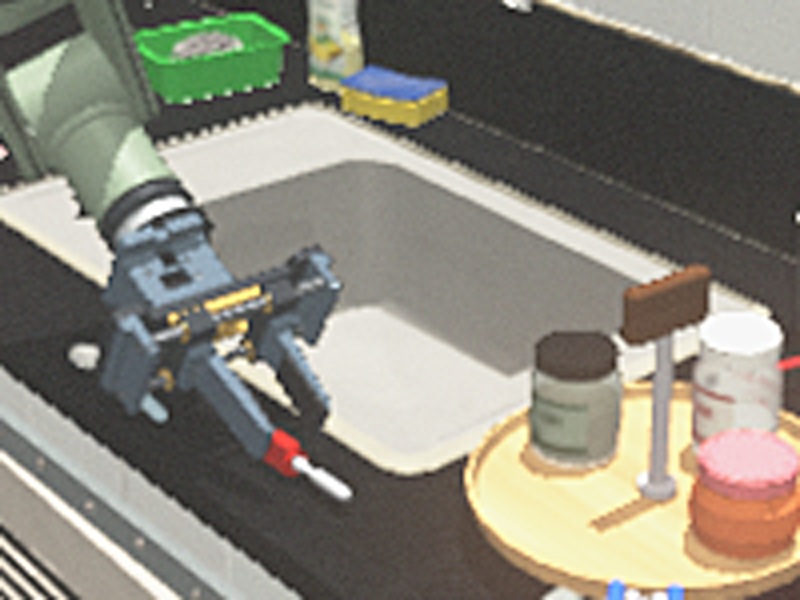

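The picture shows the pin lying flat on the worktop at (310,465), with the fingers clear on either side. I'll back off along the fingers, rise, and straighten up.

>>> move_arm --pt "0 0 -0.06 0 0 0 0" --pt "0 0 -0.1 0 0 0 0.1" --pt "0 0 -0.12 0 0 0 0.1" --pt "0 0 -0.12 0 0 0 0.1" --pt "-0.16 0 -0.09 0 0 0 0.1" --pt "-0.16 0 -0.09 0 0 0 0.1" --pt "-0.16 0 -0.09 0 0 0 0.1" --pt "-0.16 0 -0.09 0 0 0 0.1" --pt "-0.16 0 -0.09 0 0 0 0.1" --pt "-0.16 0 -0.09 0 0 0 0.1" --pt "-0.12 0 -0.06 0 0 0 0.1" --pt "0 0 0 0 0 0 0.1"

```text
time_s: 12.87
eef_pos: [0.4272, 0.2146, 0.2665]
tcp_rot: [0.614, 0.612, -0.35, 0.354]
ft_force: [1.4, 1.2, -1.0]
grip_width: 0.0503
grip_force: 0.0
```

>>> move_arm --pt "0 0 0 0 0.0667 0 0.1" --pt "0 0 0 0 0.0667 0 0.1" --pt "0 0 0 0 0.0667 0 0.1" --pt "0 0 0 0 0.0667 0 0.1" --pt "0 0 0 0 0.0667 0 0.1" --pt "0 0 0 0 0.0667 0 0.1" --pt "0 0 0 0 0.0667 0 0.1" --pt "0 0 0 0 0.0667 0 0.1" --pt "0 0 0 0 0.0667 0 0.1" --pt "0 0 0 0 0.0667 0 0.1" --pt "0 0 0 0 0 0 0.1" --pt "0 0 0 0 0 0 0.1"

```text
time_s: 13.87
eef_pos: [0.4265, 0.2128, 0.2624]
tcp_rot: [0.708, 0.706, -0.001, 0.0]
ft_force: [0.6, -0.7, 0.2]
grip_width: 0.0502
grip_force: 0.0
```

```bash
cat > meas.py <<'E'
from h import *
im,D=grab_frame("top");cv2.imwrite("top_m.png",im)
rr,cc=np.mgrid[:384,:512];g=np.c_[rr.ravel(),cc.ravel()];W=to_world("top",g,D.ravel()).reshape(384,512,3)
hs=cv2.cvtColor(im,cv2.COLOR_BGR2HSV);H,S,V=[hs[...,i].astype(int) for i in range(3)]
x,y,z=[W[...,i] for i in range(3)];C=np.array([.577,-.0655])
def P(m,h): return to_world("top",np.argwhere(m),z=h)[:,:2].astype(np.float32)
ang=lambda d:np.degrees(np.arctan2(d[1],d[0]))
r=np.hypot(x-C[0],y-C[1])
t=(D>0)&(H>10)&(H<28)&(S>70)&(V>120)&(z>.02)&(z<.055)&(r<.16)
k=max(cv2.findContours(t.astype(np.uint8),cv2.RETR_EXTERNAL,cv2.CHAIN_APPROX_NONE)[0],key=cv2.contourArea)[:,0]
p=to_world("top",cv2.convexHull(k)[:,0][:,::-1],z=.042)[:,:2].astype(np.float32);print("tray",cv2.minEnclosingCircle(p))
b=P((D>0)&(z>.183)&(z<.21)&(r<.06),.192)
if len(b)>20:print("bar",len(b),cv2.minAreaRect(b),b.mean(0))
pk=P((H>160)&(S>50)&(S<160)&(V>130)&(z>.075)&(z<.115)&(r<.13),.095)
if len(pk)>20:
    c,rad=cv2.minEnclosingCircle(pk);print("pink",len(pk),c,rad,pk.mean(0),"ang",ang(np.array(c)-C),ang(pk.mean(0)-C),"dist",np.hypot(*(pk.mean(0)-C)))
w=P((S<70)&(V>130)&(z<.02)&(r>.128)&(r<.172)&(abs(np.degrees(np.arctan2(y-C[1],x-C[0]))+168)<14),.008)
if len(w)>10:print("ptr",len(w),w.mean(0),"ang",ang(w.mean(0)-C))
E
python3 - <<'E'
from meas import *
tool_delta([.577,-.0655,.170],88.1)
cv2.imwrite("pics/top2.png",cv2.resize(im[130:290,150:360],(788,600),interpolation=cv2.INTER_CUBIC))
E
```

```text
tray ((0.5778337717056274, -0.06586676836013794), 0.13154426217079163)
bar 156 ((0.5775538682937622, -0.0654333308339119), (0.013276605866849422, 0.0691448524594307), 88.07087707519531) [ 0.5779359  -0.06536622]
pink 374 (0.5793282389640808, -0.14227430522441864) 0.03150511905550957 [ 0.57969415 -0.14206837] ang -88.2629944329506 -87.98480922865642 dist 0.07661575503119165
ptr 76 [ 0.43623424 -0.09702977] ang -167.37484653000288
t 13.92 pos [0.4266 0.2136 0.2622] yaw -0.07 tilt 0.09 dpos [-1.859  1.005  0.616] az -0.9797 F [0.4 0.7 0.2] w 0.0499 gf 0.0 q6 0.44
```

View pics/top2.png

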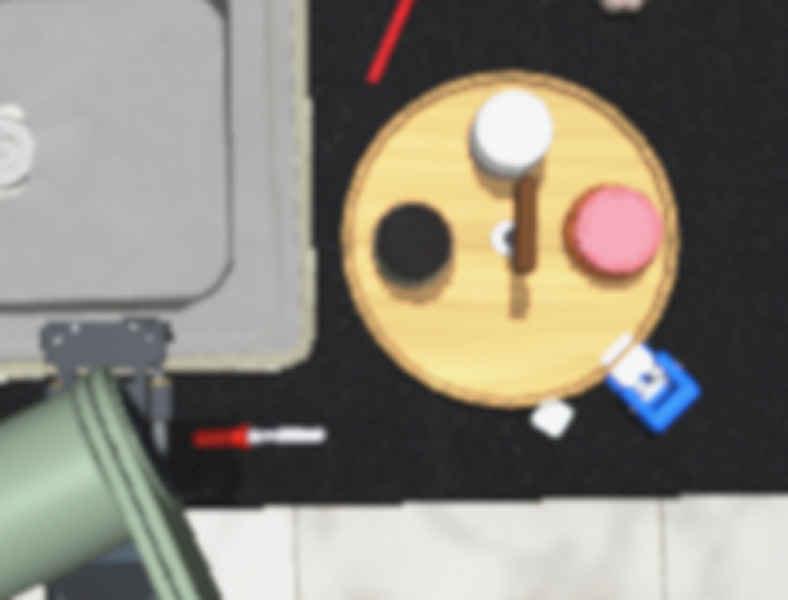

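The pin lies clear on the front strip at (255,437), the carousel hasn't moved, and the spoon is out of frame. Now to the handle.

>>> move_arm --pt "-0.155 0.084 0 0 0 0 0.1" --pt "-0.155 0.084 0 0 0 0 0.1" --pt "-0.155 0.084 0 0 0 0 0.1" --pt "-0.155 0.084 0 0 0 0 0.1" --pt "-0.155 0.084 0 0 0 0 0.1" --pt "-0.155 0.084 0 0 0 0 0.1" --pt "-0.155 0.084 0 0 0 0 0.1" --pt "-0.155 0.084 0 0 0 0 0.1" --pt "-0.155 0.084 0 0 0 0 0.1" --pt "-0.155 0.084 0 0 0 0 0.1" --pt "-0.155 0.084 0 0 0 0 0.1" --pt "-0.155 0.084 0 0 0 0 0.1"

```text
time_s: 14.92
eef_pos: [0.5789, -0.0649, 0.2612]
tcp_rot: [0.706, 0.708, -0.001, -0.001]
ft_force: [0.0, 0.1, 0.2]
grip_width: 0.0499
grip_force: 0.0
```

>>> move_arm --pt "0 0 0 0 0 -0.07 0.1" --pt "0 0 0 0 0 -0.07 0.1" --pt "0 0 0 0 0 -0.07 0.1" --pt "0 0 0 0 0 -0.07 0.1" --pt "0 0 0 0 0 -0.07 0.1" --pt "0 0 0 0 0 -0.07 0.1" --pt "0 0 0 0 0 -0.07 0.1" --pt "0 0 0 0 0 -0.07 0.1" --pt "0 0 0 0 0 -0.07 0.1" --pt "0 0 0 0 0 -0.07 0.1" --pt "0 0 0 0 0 -0.07 0.1" --pt "0 0 0 0 0 -0.07 0.1" --pt "0 0 0 0 0 -0.07 0.1" --pt "0 0 0 0 0 -0.07 0.1" --pt "0 0 0 0 0 0 0.1" --pt "0 0 0 0 0 0 0.1"

```text
time_s: 16.25
eef_pos: [0.5783, -0.064, 0.2614]
tcp_rot: [0.016, 1.0, -0.0, -0.001]
ft_force: [-0.1, 0.2, 0.0]
grip_width: 0.0504
grip_force: 0.0
```

```bash
python3 -c "
from h import *
tool_delta([.5776,-.0655,.171],88.1)"
```

```text
t 16.25 pos [ 0.5783 -0.064   0.2614] yaw 88.13 tilt 0.11 dpos [ 0.003 -0.01   0.603] az 0.0003 F [-0.1  0.2  0. ] w 0.0504 gf 0.0 q6 -1.67
```

>>> move_arm --pt "0 -0.01 0.1 0 0 0 0.1" --pt "0 0 0.1 0 0 0 0.1" --pt "0 0 0.1 0 0 0 0.1" --pt "0 0 0.1 0 0 0 0.1" --pt "0 0 0.1 0 0 0 0.1" --pt "0 0 0.06 0 0 0 0.1" --pt "0 0 0.04 0 0 0 0.1" --pt "0 0 0 0 0 0 0.1" --pt "0 0 0 0 0 0 -0.5" --pt "0 0 0 0 0 0 -0.7" --pt "0 0 0 0 0 0 -1" --pt "0 0 0 0 0 0 -1" --pt "0 0 0 0 0 0 -1" --pt "0 0 0 0 0 0 -1" --pt "0 0 0 0 0 0 -1" --grip_force 25

```text
time_s: 17.5
eef_pos: [0.5782, -0.0622, 0.1731]
tcp_rot: [0.017, 1.0, 0.005, 0.001]
ft_force: [0.7, 15.6, 2.2]
grip_width: 0.0166
grip_force: 25.0
```

```bash
python3 -c "
from meas import *
tool_delta([.5776,-.0655,.171],88.1-79.1);s=state();print(s['ft_force'],s['torque'])"
```

```text
tray ((0.5780552625656128, -0.06586074084043503), 0.13147640228271484)
t 17.55 pos [ 0.5782 -0.0622  0.173 ] yaw 88.12 tilt 0.52 dpos [ 0.003 -0.022  0.013] az 0.8791 F [ 0.4 14.9  1.1] w 0.0159 gf 25.0 q6 -1.67
[ 0.42179326 14.89377113  1.1295535 ] [ 1.9441171  -0.04966163 -0.01732835]
```

>>> move_arm --pt "0 0.012 0 0 0 0 -1" --pt "0 0.012 0 0 0 0 -1" --pt "0 0 0 0 0 0 -1" --pt "0 0 0 0 0 0 -1"

```text
time_s: 17.88
eef_pos: [0.5782, -0.0621, 0.173]
tcp_rot: [0.016, 1.0, 0.001, 0.001]
ft_force: [-0.9, 6.0, 3.5]
grip_width: 0.0159
grip_force: 25.0
```

>>> move_arm --pt "0 0 0 0 0 0.01 -1" --pt "0 0 0 0 0 0.02 -1" --pt "0 0 0 0 0 0.03 -1" --pt "0 0 0 0 0 0.03 -1" --pt "0 0 0 0 0 0.03 -1" --pt "0 0 0 0 0 0.03 -1" --pt "0 0 0 0 0 0.03 -1" --pt "0 0 0 0 0 0.02 -1" --pt "0 0 0 0 0 0.01 -1" --pt "0 0 0 0 0 0 -1"

```text
time_s: 18.72
eef_pos: [0.5782, -0.0618, 0.173]
tcp_rot: [0.18, 0.984, 0.002, 0.0]
ft_force: [-0.5, 7.5, 3.7]
grip_width: 0.0159
grip_force: 25.0
```

```bash
python3 -c "
from meas import *
tool_delta([.5776,-.0622,.173],88.1-79.1);s=state();print(s['ft_force'],s['torque'])"
```

```text
tray ((0.5785715579986572, -0.06485779583454132), 0.13116611540317535)
t 18.77 pos [ 0.5782 -0.0619  0.173 ] yaw 69.24 tilt 0.19 dpos [ 0.003 -0.004  0.   ] az 0.6693 F [0.2 7.3 3.1] w 0.0161 gf 25.0 q6 -1.34
[0.19935293 7.25464975 3.12608702] [ 0.84145178  0.00990644 -0.01420564]
```

>>> move_arm --pt "0.005 0.012 0 0 0 0.01 -1" --pt "0 0 0 0 0 0.02 -1" --pt "0 0 0 0 0 0.03 -1" --pt "0 0 0 0 0 0.04 -1" --pt "0 0 0 0 0 0.04 -1" --pt "0 0 0 0 0 0.04 -1" --pt "0 0 0 0 0 0.04 -1" --pt "0 0 0 0 0 0.04 -1" --pt "0 0 0 0 0 0.04 -1" --pt "0 0 0 0 0 0.04 -1" --pt "0 0 0 0 0 0.04 -1" --pt "0 0 0 0 0 0.04 -1" --pt "0 0 0 0 0 0.04 -1" --pt "0 0 0 0 0 0.04 -1" --pt "0 0 0 0 0 0.04 -1" --pt "0 0 0 0 0 0.04 -1" --pt "0 0 0 0 0 0.03 -1" --pt "0 0 0 0 0 0.02 -1" --pt "0 0 0 0 0 0.01 -1" --pt "0 0 0 0 0 0 -1"

```text
time_s: 20.43
eef_pos: [0.5788, -0.0613, 0.173]
tcp_rot: [0.632, 0.775, 0.001, 0.001]
ft_force: [2.8, 3.1, 4.6]
grip_width: 0.0156
grip_force: 25.0
```

Run:
```python
from meas import *
tool_delta([.5776,-.0622,.173],88.1-79.1);s=state();print(s['ft_force'],s['torque'])
a=im[160:280,210:370]
b,_=grab_frame("scene");b=b[150:300,180:380]
cv2.imwrite("scene_m.png",b)
cv2.imwrite("pics/turn.png",np.vstack([cv2.resize(a,(400,300),interpolation=cv2.INTER_CUBIC),cv2.resize(b,(400,300),interpolation=cv2.INTER_CUBIC)]))
```

```text
tray ((0.583806037902832, -0.044025104492902756), 0.12909680604934692)
pink 67 (0.48550504446029663, -0.08973287791013718) 0.02396928146481514 [ 0.4810955 -0.0892316] ang -165.1655468183934 -166.101334563587 dist 0.09879708049191031
t 20.48 pos [ 0.5788 -0.0613  0.173 ] yaw 11.69 tilt 0.15 dpos [-0.004 -0.009 -0.   ] az 0.0298 F [1.8 2.8 3.9] w 0.0159 gf 25.0 q6 -0.33
[1.80291966 2.78915621 3.90017821] [ 0.14975812 -0.1135468  -0.0554646 ]
```

View pics/turn.png

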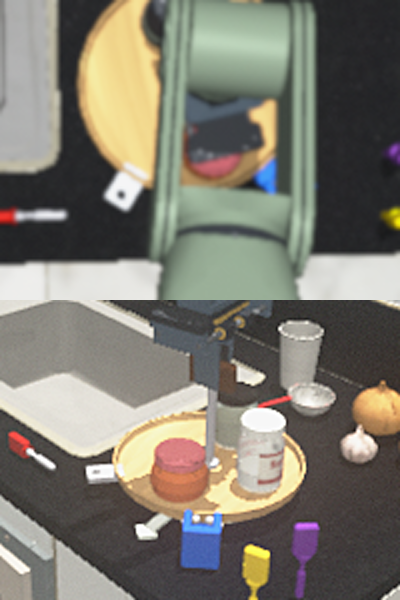

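The lower half shows the orange jar at (180,470) nearly at the white arrow (150,527), with the pin still lying at (30,450). The arm hides the jar from the top camera, so I'll check the angle with the scene camera.

```bash
cat > chk.py <<'E'
from h import *
from scipy.optimize import least_squares
def fitlid(im,D,c0):
    hs=cv2.cvtColor(im,cv2.COLOR_BGR2HSV);H,S,V=[hs[...,i].astype(int) for i in range(3)]
    rr,cc=np.mgrid[:384,:512];W=to_world("scene",np.c_[rr.ravel(),cc.ravel()],D.ravel()).reshape(384,512,3)
    d=np.hypot(W[...,0]-c0[0],W[...,1]-c0[1])
    # whole jar+lid: side/top points cloud, circle fit with radius free by height band
    for n,lo,hi in(("lid top",.091,.1),("body",.04,.07)):
        m=(D>0)&(d<.06)&(W[...,2]>lo)&(W[...,2]<hi)&((H<14)|(H>165))&(S>60)
        p=W[m][:,:2]
        if n=="lid top":
            q=to_world("scene",np.argwhere(m),z=.095)[:,:2].astype(np.float32);(cx,cy),r=cv2.minEnclosingCircle(cv2.convexHull(q));ctr=np.array([cx,cy]);print(n,m.sum(),ctr.round(4),round(r,4),"mean",q.mean(0).round(4))
        else:
            s=least_squares(lambda v:np.hypot(p[:,0]-v[0],p[:,1]-v[1])-.0385,c0,loss="soft_l1",f_scale=.002).x;print(n,m.sum(),s.round(4));ctr=s
        out.append(ctr)
def axis_ptr(im,D):
    hs=cv2.cvtColor(im,cv2.COLOR_BGR2HSV)
    rr,cc=np.mgrid[:384,:512];W=to_world("scene",np.c_[rr.ravel(),cc.ravel()],D.ravel()).reshape(384,512,3)
    C=np.array([.575,-.066]);r=np.hypot(W[...,0]-C[0],W[...,1]-C[1]);a=np.degrees(np.arctan2(W[...,1]-C[1],W[...,0]-C[0]))
    m=(D>0)&(abs(W[...,2]-.005)<.009)&(hs[...,1]<70)&(hs[...,2]>120)&(r>.133)&(r<.175)&(abs(a+168)<13)
    q=to_world("scene",np.argwhere(m),z=.008)[:,:2];print("ptr",len(q),q.mean(0).round(4));return q.mean(0)
ang=lambda d:np.degrees(np.arctan2(d[1],d[0]))
for C in((.575,-.066),):pass
for tag,c0 in(("old",(.576,-.143)),("new",(.5,-.082))):
    if tag=="old": im,D=cv2.imread("sceneraw.png"),np.load("scene0.npy")
    else: im,D=grab_frame("scene")
    out=[];print(tag);fitlid(im,D,np.array(c0));pt=axis_ptr(im,D)
    for C in((.5736,-.0665),(.578,-.066)):print(" C",C,"lid",ang(out[0]-np.array(C)).round(1),"body",ang(out[1]-np.array(C)).round(1),"ptr",ang(pt-np.array(C)).round(1))
E
python3 chk.py
```

```text
old
lid top 76 [ 0.5771 -0.1471] 0.0354 mean [ 0.5671 -0.1537]
body 271 [ 0.5808 -0.1403]
ptr 76 [ 0.432 -0.097]
 C (0.5736, -0.0665) lid -87.5 body -84.4 ptr -167.8
 C (0.578, -0.066) lid -90.6 body -87.9 ptr -168.0
new
lid top 286 [ 0.5001 -0.0884] 0.0359 mean [ 0.4985 -0.0872]
body 283 [ 0.503  -0.0824]
ptr 74 [ 0.4316 -0.0971]
 C (0.5736, -0.0665) lid -163.4 body -167.3 ptr -167.8
 C (0.578, -0.066) lid -164.0 body -167.7 ptr -168.0
```

>>> move_arm --pt "0 0 0 0 0 0.01 -1" --pt "0 0 0 0 0 0.01 -1" --pt "0 0 0 0 0 0.008 -1" --pt "0 0 0 0 0 0 -1" --pt "0 0 0 0 0 0 -1" --pt "0 0 0 0 0 0 -1" --pt "0 0 0 0 0 0 -1" --pt "0 0 0 0 0 0 -1"

```text
time_s: 21.25
eef_pos: [0.5789, -0.0613, 0.173]
tcp_rot: [0.649, 0.761, 0.001, 0.001]
ft_force: [4.8, 3.0, 5.2]
grip_width: 0.0158
grip_force: 25.0
```

```bash
sed -i 's/^for C in((.575,-.066),):pass//;s/(.578,-.066)):print/(.5787,-.062)):print/' chk.py
python3 - <<'E'
exec(open("chk.py").read())
tool_delta([.5776,-.0622,.173],88.1-79.1);s=state();print(s['qd'].round(4))
cv2.imwrite("pics/fin.png",cv2.resize(im[150:300,140:340],(800,600),interpolation=cv2.INTER_CUBIC))
E
```

```text
old
lid top 76 [ 0.5771 -0.1471] 0.0354 mean [ 0.5671 -0.1537]
body 271 [ 0.5808 -0.1403]
ptr 76 [ 0.432 -0.097]
 C (0.5736, -0.0665) lid -87.5 body -84.4 ptr -167.8
 C (0.5787, -0.062) lid -91.1 body -88.5 ptr -166.6
new
lid top 285 [ 0.4967 -0.0837] 0.0354 mean [ 0.4974 -0.0837]
body 283 [ 0.5023 -0.0787]
ptr 72 [ 0.4317 -0.0971]
 C (0.5736, -0.0665) lid -167.4 body -170.3 ptr -167.8
 C (0.5787, -0.062) lid -165.2 body -167.6 ptr -166.6
t 21.3 pos [ 0.5788 -0.0613  0.173 ] yaw 9.14 tilt 0.16 dpos [-0.004 -0.009  0.   ] az 0.0015 F [4.2 2.  5.3] w 0.016 gf 25.0 q6 -0.29
[ 0.0002 -0.0002 -0.0021  0.0006 -0.0025  0.0008]
```

View pics/fin.png

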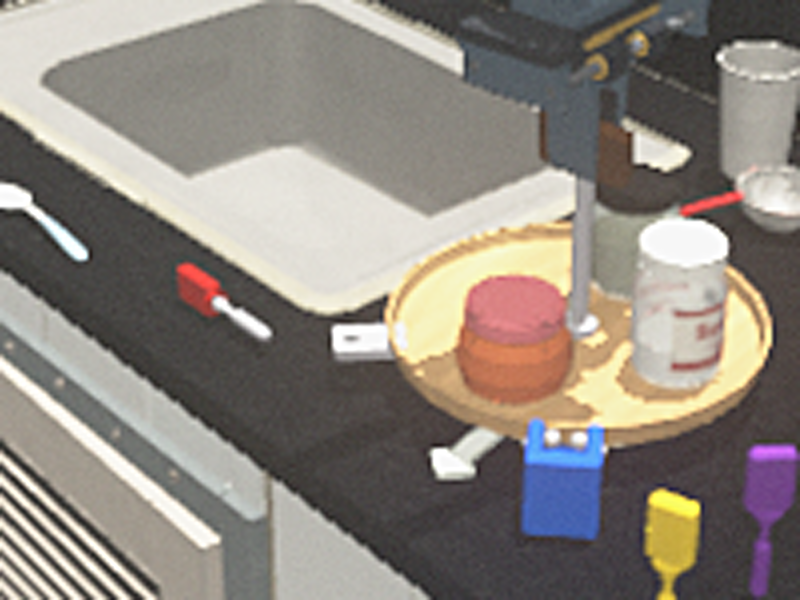

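The jar at (515,340) stands in line with the arrow at (465,455), and the estimates agree within about 1–2°. The handle is gripped, nothing is moving, and the pin lies at (225,300). Handing in.

```bash
python3 -c "
from station import *
print(sign_off())"
```

```text
the job is handed in; nothing more can be done
None
```

I handed the job in at about 21 s: the pin lies on the front worktop clear of the carousel, the orange jar stands at the white pointer to within about 1–2° by my camera measurements, and the gripper still holds the handle still; no verdict came back.

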